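# Index the rotary table to the toothed ring

## Robot

A 6-joint arm with a two-finger parallel gripper is mounted at the origin on a cart in front of the work surface, level with it; the furniture and walls round the work are solid. World frame = base frame: x ahead of the robot, y to its left, z up, the work surface at z = 0. Lengths are in m, angles in rad, forces in N, time in s.
With the tool pointing down it reaches from about 0.25 to 0.775 m from the base axis. Payload 4 kg.
Tool frame: the origin (TCP) lies on the centre line of the jaws, within the pads' length; the fingertips stand 14 mm ahead of it and the grasp point (between the pads) lies 5 mm behind it (robot.tcp_to_tips is the distance from the TCP to the fingertips, in m); z points along the fingers, y is the line along which they close (so a half turn about z gives the same grasp; the last joint's range is limited). The gripper opens to 94 mm and grips with 3 to 60 N. Pads are 16 mm wide; open, the fingers measure 119 mm over their backs; the gripper's body (75 mm by 177 mm) begins 78 mm behind the grasp point.
Start: joints at [1.052, 0.087, 1.371, -0, 1.684, -0.103], TCP at [0.222, 0.503, 0.196] pointing down, gripper open.
Joint ranges: [-3.1, 3.1], [-0.76, 2.03], [0.27, 2.55], [-1.08, 4.22], [0.17, 2.65], [-2.57, 2.57]. Speed limits (rad/s): [2.79, 2.79, 3.14, 3.14, 3.14, 3.14].

## Interface

Orientations are given as [roll, pitch, yaw] about the fixed x, y, z axes, in that order (R = Rz(yaw) Ry(pitch) Rx(roll)).
In Python, from bench import robot gives the robot as it stands.
- The arm moves only by the tool carry_out, never from a script. Its argument "increments" is a list of rows, each a list of 3 entries, a list of its own where there are three numbers: the closure in counts, from 0 (fully open) to 255 (shut), then the shift along the tool's x, y, z in mm, then the turn about the tool's z in degrees. In form: [[fingers, [dx, dy, dz], twist], ...]. A call has 1 to 8 rows; each row shifts and turns the commanded pose from where the row before left it, along the tool's axes as they then stand; what a row does not reach is not made up. A row lasts 1/10 s, in which the tool goes at most 50 mm and 8.59 degrees, less where a joint would pass 70% of its speed; a pose out of reach is approached as far as the arm can. A call with a gripper value outside its range is refused whole. The fingers move at their own pace and stop on an object; the grip force is fixed at half the most. Time passes only in rows, so rows that do not move let the fingers close. It gives the time, the measured TCP pose, the force, the opening and the grip force at its end, in the units of the state.
- robot.get_obs(): the state, without advancing time (a new reading comes with each control period).
- robot.snapshot(name): name is "scene" or "top"; returns the picture (384x512x3 uint8, blue, green, red); there is no depth.
- robot.get_calibration(name): a dict with "vfov" (degrees; the focal length in pixels is half the picture's height over the tangent of half this angle, whatever the lens; pixels are square), "cx", "cy" (the principal point, pixels), "k1" (the pictures are not rectified: a ray, as slopes to the right and down, at radius r is drawn at 1 + k1 r^2 times it, then the intrinsics apply), "T" (4x4, takes a point from camera to world coordinates). Camera axes: x right, y down, z forward; pixel columns grow to the right and rows downward; lengths in m; the calibration is good to about 2 mm. A picture is of the moment at which its call begins. get_calibration takes no time and is no camera call.
- robot.close_job(): hands the job in; it is judged then, once.
The state is a dict: "time": time; "joint_positions": joint angles; "qvel": joint speeds; "joint_torque": joint torques, N m; "tool_pos": TCP position; "ee_rot": TCP orientation; "wrist_force": force on the tool from outside, world axes, zero at the start; "wrist_torque": the same for the moment, N m; "width": finger opening in m; "finger_force": force on a finger pad.
Only numpy, scipy, OpenCV 4.12 (cv2) and the standard library are available. Lean on these libraries where they do the work, as an engineer would, in place of code of your own. Each camera call takes 0.05 s, during which the arm holds its last target. There are 200 camera calls.

## Task

On the indexing table, throw the cam lever over so that it lifts the lock plunger, turn the head by its posts until the toothed ring faces the pointer, then throw the lever back so that the plunger drops fully home and locks the head. Leave all five parts lying in their nests and do not shift or knock over the things standing around the table.

Things in the scene. Friction and masses are not known exactly. Their poses are not given: they have to be found in the camera images.
- head_center (a point): Centre of the head's flat upper face, 45 mm above the bench: a round aluminium disc on a grey bed plate (200 x 330 x 12 mm), 118 mm in outer radius with its notched steel rim, that turns both ways without end stop, with light friction, about the vertical axis through this point.
- index_base: The fixed bed of the indexing table; origin under the centre of the bed plate, on the bench, on the head's axis. Its own -y axis points to the plunger bracket and lever, its own +y axis to the pointer; z up. It is placed and turned differently every time but cannot move.
- index_head (a joint): Turn of the head, rad, positive counter-clockwise from above, 0 at the start (locked). The head has five stations, 2*pi/5 (72 degrees) apart; the five notches of the rim meet the plunger at 0 and every multiple of 2*pi/5. While the plunger is home the head is locked.
- post_0 (a point): Centre of the rounded top of push post 0 of five: plain steel rods 12 mm thick, fixed to the head, standing 60 mm above its upper face (top 105 mm above the bench), 78 mm from the axis, between neighbouring nests. The head is turned by pushing a post sideways.
- post_1 (a point): Centre of the rounded top of push post 1 of five: plain steel rods 12 mm thick, fixed to the head, standing 60 mm above its upper face (top 105 mm above the bench), 78 mm from the axis, between neighbouring nests. The head is turned by pushing a post sideways.
- post_2 (a point): Centre of the rounded top of push post 2 of five: plain steel rods 12 mm thick, fixed to the head, standing 60 mm above its upper face (top 105 mm above the bench), 78 mm from the axis, between neighbouring nests. The head is turned by pushing a post sideways.
- post_3 (a point): Centre of the rounded top of push post 3 of five: plain steel rods 12 mm thick, fixed to the head, standing 60 mm above its upper face (top 105 mm above the bench), 78 mm from the axis, between neighbouring nests. The head is turned by pushing a post sideways.
- post_4 (a point): Centre of the rounded top of push post 4 of five: plain steel rods 12 mm thick, fixed to the head, standing 60 mm above its upper face (top 105 mm above the bench), 78 mm from the axis, between neighbouring nests. The head is turned by pushing a post sideways.
- plunger (a joint): Lift of the sprung vertical lock plunger, m, 0 = home. Its 14 mm round-ended pin, 108 mm from the head's axis on the bed's -y side, enters 15.5 mm notches of the rim, about 13 mm deep. The lever lifts it 0.0152, clear of the rim. Spring 6 N (home) to 11 N. Let down off a notch it rides on the rim (about 0.0125); within 1.5 degrees of a notch it draws the head in and drops home.
- plunger_top (a point): Top of the black button on the plunger, 95 mm above the bench when home.
- cam_lever (a joint): Angle of the cam lever, rad: 0 to 0.06 at the start, leaning 46 degrees from vertical to the bed's +x (plunger free to drop); 1.606 = thrown over the top to 46 degrees on the bed's -x side (the cam holds the plunger lifted and stays by itself). It swings in the plane of the bed's x and z axes. Let go before about 1.45 it may snap back. It takes 3 to 8 N at the knob.
- lever_knob (a point): Middle of the lever's black knob, a level rod 16 mm thick, 32 mm long along the bed's y axis, 70 mm from the pivot, 164 mm from the head's axis on the bed's -y side; 111 mm above the bench at both ends of the swing, 132 mm at the top. The 9 mm lever arm joins it 14 mm nearer the head; the plunger bracket is nearer still and below 113 mm.
- lever_pivot (a point): Point on the lever's horizontal pivot axis, below the middle of the knob's swing, 62 mm above the bench; fixed.
- work_place (a point): Fixed point in front of the pointer (steel cone at 66 mm height, on a short grey column at the bed's +y edge): on the level of the head's upper face, 63 mm from the axis towards the bed's +y, where the nest facing the pointer has its centre when the plunger is home.
- toothed_ring: The toothed drive ring: a dark ring gear 66 mm across, 26 mm tall, with teeth all round and a hole in the middle; lies loose in one of the five nests (three low curbs each, round a 69 mm circle, 6 mm high; centres 63 mm from the head's axis). Origin at the centre of its underside, z up.
- smooth_ring: Smooth dark ring, 63 mm across, 22 mm tall, without teeth; at the start in the nest facing the pointer. Origin at the centre of its underside.
- ball_bearing: Ball bearing, 52 mm across, 15 mm tall, in a nest. Origin at the centre of its underside.
- hex_nut: Large plain hexagon nut, 30 x 34 mm, 14 mm tall, lying flat in a nest. Origin at the centre of its underside.
- black_knob: Lobed black knob, 49 mm across, 31 mm tall, in a nest. Origin at the centre of its underside.
- white_carton: Bystander: slim white carton, 38 x 71 x 119 mm, standing on end; tips easily. Origin at the centre of its underside.
- squeeze_oiler: Bystander: small white oil bottle with a bent spout, 72 x 127 x 222 mm, upright. Origin at the centre of its underside.
- shaft_clamp_1: Bystander: grey clamp block 46 x 56 x 55 mm. Origin at the centre of its underside.
- bored_block_1: Bystander: grey steel block with a bore, 43 x 50 x 51 mm. Origin at the centre of its underside.
- duct_tape: Bystander: grey tape roll, 107 mm across, 48 mm tall, lying flat. Origin at the centre of its underside.
Mind the look-alikes: they are no part of the job. What is shaped like the toothed_ring but red is not meant. What is shaped like the black_knob but yellow is not meant.

How it is judged:
By the outcome, as a careful person would: the job done as asked, in the order asked, and still so for the second after the job is handed in, with the robot touching nothing.
It also fails if it takes over 67 s, if anything falls off the work surface, if the arm or the gripper's body presses on something with over 40 N, if the wrist force passes 120 N, or if a joint passes its speed limit or range.

## Working session

There is one attempt and no reset: what is moved stays moved. The work goes in short steps, Python scripts to look and compute and a tool call to move; the robot and the scene stay as the last step left them, time stands still between calls to the robot, and variables do not carry over. Pictures are saved under pics/ and viewed, at most 10 in all, crops included, and the job is handed in when it is done.

Besides the shell and the picture viewer there is one more tool, called after "Emit:" by a JSON object that holds its "op" and its "data". carry_out: Moves the arm, as the interface text tells. Its arguments: {"type":"object","properties":{"increments":{"type":"array","items":{"type":"array"}}},"required":["increments"]}

```bash
mkdir -p pics; cat > h.py <<'E'
import numpy as np, cv2
from bench import robot
def px2w(name,uv,z):
    c=robot.get_calibration(name); f=192/np.tan(np.radians(c['vfov'])/2)
    T=np.array(c['T']); d=np.array([(uv[0]-c['cx'])/f,(uv[1]-c['cy'])/f]); s=d.copy()
    for _ in range(20): s=d/(1+c['k1']*(s@s))
    r=T[:3,:3]@np.array([s[0],s[1],1]); o=T[:3,3]
    return o+r*(z-o[2])/r[2]
def w2px(name,p):
    c=robot.get_calibration(name); f=192/np.tan(np.radians(c['vfov'])/2)
    q=np.linalg.inv(np.array(c['T']))@np.append(p,1); s=q[:2]/q[2]; s=s*(1+c['k1']*(s@s))
    return np.array([c['cx'],c['cy']])+f*s
E
python3 - <<'E'
from h import *
for n in('scene','top'):
    im=robot.snapshot(n); cv2.imwrite(f'pics/{n}0.png',im); cv2.imwrite(f'pics/{n}0b.png',cv2.resize(im,(800,600),interpolation=cv2.INTER_CUBIC))
    c=robot.get_calibration(n); print(n,c['vfov'],c['cx'],c['cy'],c['k1'],np.round(c['T'],3).tolist())
print(robot.get_obs())
E
```

```text
scene 43.28696315575113 262.1225853224404 191.2288174493453 0.024385060688675082 [[0.887, -0.357, 0.293, 0.188], [-0.462, -0.668, 0.583, -0.792], [-0.012, -0.652, -0.758, 1.014], [0.0, 0.0, 0.0, 1.0]]
top 51.11403059105173 258.01958404670233 189.59131015615046 0.020706179273365075 [[-0.004, -0.999, 0.052, 0.493], [-1.0, 0.003, -0.017, -0.073], [0.017, -0.052, -0.999, 1.09], [0.0, 0.0, 0.0, 1.0]]
{'time': 0.1, 'joint_positions': array([ 1.05190484e+00,  8.78746379e-02,  1.37211352e+00, -4.73955173e-06,
        1.68359658e+00, -1.03122416e-01]), 'qvel': array([-4.69861641e-05,  2.52108343e-04, -2.69526126e-03,  3.60202327e-04,
        3.34979355e-05,  1.85493077e-03]), 'joint_torque': array([ 1.74197154e-03, -3.41249979e+01, -3.03300834e+01,  7.19453744e-02,
        3.03382985e-02, -7.53770473e-05]), 'tool_pos': array([0.22189975, 0.50268259, 0.1951195 ]), 'ee_rot': array([-3.13961067e+00, -2.00378784e-04,  2.72582286e+00]), 'wrist_force': array([-1.04007113,  0.41258371, -0.64549523]), 'wrist_torque': array([0.03105539, 0.01601769, 0.01523311]), 'finger_force': 0.0, 'width': 0.09419856087994853}
```

View pics/scene0b.png

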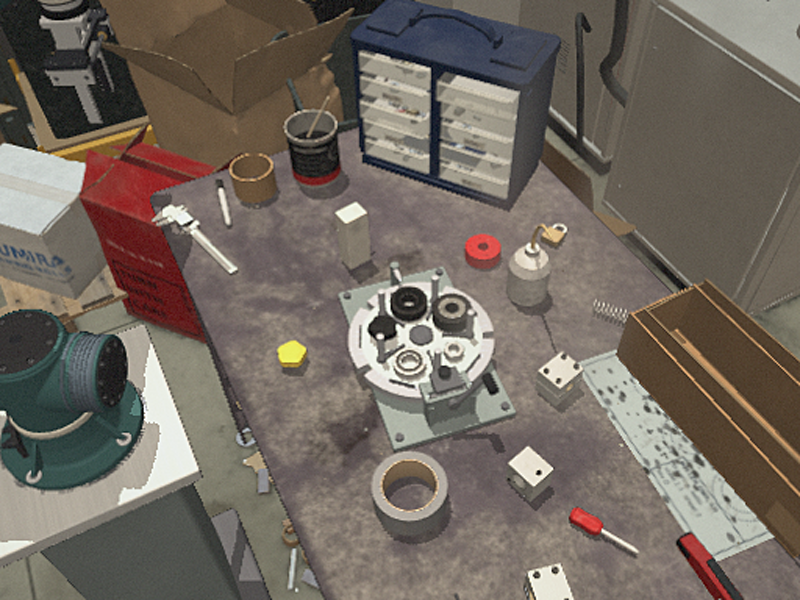

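View pics/top0b.png

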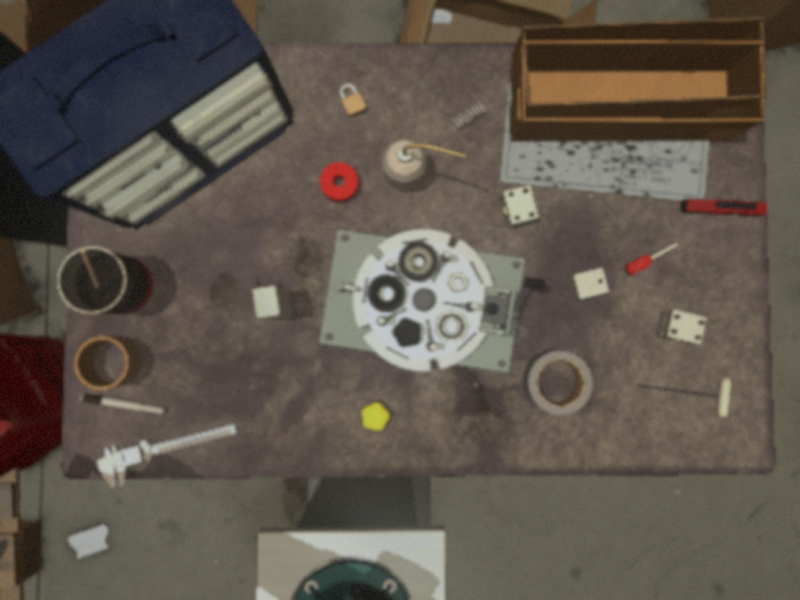

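```bash
python3 - <<'E'
from h import *
a=cv2.imread('pics/top0.png')[140:245,200:355]; b=cv2.imread('pics/scene0.png')[160:290,205:340]
a=cv2.resize(a,(800,542),interpolation=cv2.INTER_CUBIC); b=cv2.resize(b,(620,597),interpolation=cv2.INTER_CUBIC)
cv2.imwrite('pics/ca.png',a); cv2.imwrite('pics/cb.png',b)
print(w2px('top',[.222,.503,.2]),w2px('scene',[.222,.503,.2]))
E
```

```text
[-19.48588153 339.1759734 ] [65.54400864 69.06928298]
```

View pics/ca.png

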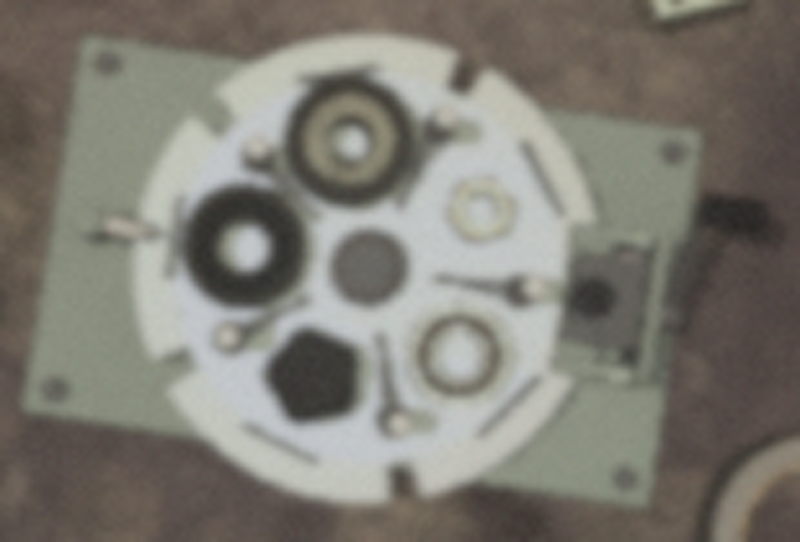

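View pics/cb.png

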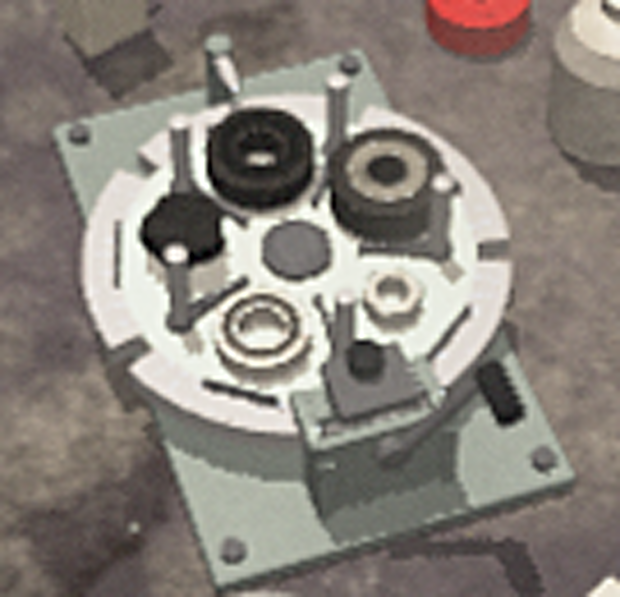

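```bash
python3 - <<'E'
from h import *
s=155/800
t=lambda u:(200+(u[0]+.5)*s-.5,140+(u[1]+.5)*s-.5)
B=[px2w('top',t(u),.013) for u in((107,63),(55,390),(625,478),(673,152))]
k=135/620; ts=lambda u:(205+(u[0]+.5)*k-.5,160+(u[1]+.5)*k-.5)
Bs=[px2w('scene',ts(u),.013) for u in((349,65),(80,133),(232,550),(543,458))]
for b in B,Bs: print(np.round(b,4).tolist(),np.round(np.mean(b,0),4))
for b in B,Bs:
  b=np.array(b); d=(b[0]+b[1]-b[2]-b[3])/2; print(np.linalg.norm(d),np.degrees(np.arctan2(d[1],d[0])))
c=(np.mean(B,0)+np.mean(Bs,0))/2
print('hub top',px2w('top',t((370,267)),.047),px2w('scene',ts((297,249)),.047))
print('knob',px2w('top',t((737,215)),.115),px2w('scene',ts((500,392)),.111))
print('plunger',px2w('top',t((594,297)),.095),px2w('scene',ts((366,360)),.095))
for u in((258,148),(447,120),(540,287),(397,425),(230,337)):
  p=px2w('top',t(u),.105)-c; print('post',p,np.hypot(p[0],p[1]),np.degrees(np.arctan2(p[1],p[0])))
for n,p in(('carton',px2w('top',(170,193),.119)),('oiler',px2w('top',(259,103),.15)),('clamp',px2w('top',(333,131),.055)),('bored',px2w('top',(378,181),.05)),('tape',px2w('top',(358,245),.048))): print(n,p)
E
```

```text
[[0.6508, 0.0095, 0.013], [0.4805, 0.0362, 0.013], [0.4339, -0.2589, 0.013], [0.6035, -0.2861, 0.013]] [ 0.5422 -0.1248  0.013 ]
[[0.651, 0.0107, 0.013], [0.4825, 0.0382, 0.013], [0.4338, -0.2577, 0.013], [0.6043, -0.2853, 0.013]] [ 0.5429 -0.1235  0.013 ]
0.299106704485582 80.96703006468482
0.29976237624259494 80.85099815730207
hub top [ 0.5421617  -0.12555131  0.047     ] [ 0.54305353 -0.12399014  0.047     ]
knob [ 0.56304166 -0.29588709  0.115     ] [ 0.56531061 -0.29297158  0.111     ]
plunger [ 0.52511571 -0.23091307  0.095     ] [ 0.52270849 -0.2359926   0.095     ]
post [0.05384866 0.05470323 0.092     ] 0.07676015274704395 45.45104655949054
post [ 0.06710478 -0.03566247  0.092     ] 0.07599252333520597 -27.98816870470252
post [-0.01291009 -0.07942529  0.092     ] 0.08046767745761216 -99.23233470098506
post [-0.07817852 -0.01084738  0.092     ] 0.07892747382727948 -172.10056541805304
post [-0.03620223  0.06823023  0.092     ] 0.07723966224771245 117.94994484423056
carton [0.53543411 0.12227198 0.119     ]
oiler [ 0.74678533 -0.09237499  0.15      ]
clamp [ 0.69870086 -0.28691032  0.055     ]
bored [ 0.56814193 -0.40364372  0.05      ]
tape [ 0.40248666 -0.34913072  0.048     ]
```

Emit:
{"op": "carry_out", "data": {"increments": [[0, [0, 0, 0], 8.5], [0, [0, 0, 0], 8.5], [0, [0, 0, 0], 8.5], [0, [0, 0, 0], 8.5], [0, [0, 0, 0], 8.5], [0, [0, 0, 0], 8.5], [0, [0, 0, 0], 8.5], [0, [0, 0, 0], 8.5]]}}

```text
time: 0.9
tool_pos: [0.222, 0.5028, 0.1955]
ee_rot: [-3.141, 0.001, 1.533]
wrist_force: [0.3, 0.9, 1.0]
width: 0.0938
finger_force: 0.0
```

Emit:
{"op": "carry_out", "data": {"increments": [[0, [0, 0, 0], 7.3], [0, [0, 0, 0], 0]]}}

```text
time: 1.1
tool_pos: [0.222, 0.5028, 0.1956]
ee_rot: [-3.141, 0.001, 1.412]
wrist_force: [0.0, 0.0, 0.0]
width: 0.0937
finger_force: 0.0
```

```bash
cat >> h.py <<'E'
from scipy.spatial.transform import Rotation as Ro
C=np.array([.5425,-.124]); BX=np.array([.9874,-.158]); BY=np.array([.158,.9874])
def bed(x,y): return C+x*BX+y*BY
def delta(x,y,z):
    o=robot.get_obs(); R=Ro.from_euler('xyz',o['ee_rot']).as_matrix()
    print('t',o['time'],'pos',o['tool_pos'].round(4),'rpy',np.degrees(o['ee_rot']).round(1),'F',o['wrist_force'].round(1),'q',o['joint_positions'].round(2),'w',round(o['width'],4))
    p=o['tool_pos'][:2]-C; print('bed xy',(p@BX).round(4),(p@BY).round(4))
    print('tool mm',(R.T@(np.append(bed(x,y),z)-o['tool_pos'])*1000).round(1))
E
python3 -c "
from h import *
delta(.0504,-.170,.18)"
```

```text
t 1.1 pos [0.222  0.5028 0.1956] rpy [-1.80e+02  1.00e-01  8.09e+01] F [0. 0. 0.] q [ 1.05  0.09  1.37 -0.    1.68  1.21] w 0.0937
bed xy -0.4155 0.5683
tool mm [-738.2  466.1   16.2]
```

Emit:
{"op": "carry_out", "data": {"increments": [[0, [-41, 26, 0], 0], [0, [-41, 26, 0], 0], [0, [-41, 26, 0], 0], [0, [-41, 26, 0], 0], [0, [-41, 26, 0], 0], [0, [-41, 26, 0], 0], [0, [-41, 26, 0], 0], [0, [-41, 26, 0], 0]]}}

```text
time: 1.9
tool_pos: [0.3757, 0.1445, 0.1962]
ee_rot: [3.141, -0.0, 1.415]
wrist_force: [1.1, -0.0, 0.1]
width: 0.0945
finger_force: 0.0
```

Emit:
{"op": "carry_out", "data": {"increments": [[150, [-41, 26, 0], 0], [150, [-41, 26, 0], 0], [150, [-41, 26, 0], 0], [150, [-41, 26, 0], 0], [150, [-41, 26, 0], 0], [150, [-41, 26, 0], 0], [150, [-41, 26, 0], 0], [150, [-41, 26, 0], 0]]}}

```text
time: 2.7
tool_pos: [0.5292, -0.2125, 0.1958]
ee_rot: [-3.141, -0.001, 1.414]
wrist_force: [0.7, -0.0, 0.1]
width: 0.0386
finger_force: 0.0
```

Emit:
{"op": "carry_out", "data": {"increments": [[150, [-41, 26, 0], 0], [150, [-41, 26, 0], 0], [150, [0, 0, 0], 0], [150, [0, 0, 0], 0]]}}

```text
time: 3.1
tool_pos: [0.5669, -0.3003, 0.1942]
ee_rot: [-3.139, -0.002, 1.412]
wrist_force: [-0.2, 0.9, 0.9]
width: 0.0386
finger_force: 0.0
```

```bash
python3 -c "
from h import *
delta(.0504,-.170,.115)"
```

```text
t 3.1 pos [ 0.5669 -0.3003  0.1942] rpy [-1.798e+02 -1.000e-01  8.090e+01] F [-0.2  0.9  0.9] q [-0.58  0.3   1.13  0.    1.72 -0.42] w 0.0386
bed xy 0.0519 -0.1702
tool mm [ 0.1 -1.3 79.2]
```

Emit:
{"op": "carry_out", "data": {"increments": [[150, [0, -1.3, 20], 0], [150, [0, 0, 20], 0], [150, [0, 0, 20], 0], [150, [0, 0, 10], 0], [150, [0, 0, 9], 0], [150, [0, 0, 0], 0]]}}

```text
time: 3.7
tool_pos: [0.5655, -0.2984, 0.1165]
ee_rot: [-3.14, -0.001, 1.413]
wrist_force: [0.1, -0.4, -0.8]
width: 0.0389
finger_force: 0.0
```

```bash
python3 -c "
from h import *
delta(.0504,-.170,.115)
import math
for i in range(0,13):
  a=math.radians(46-i*96/12); print(round(70*math.sin(a),1),round(62+70*math.cos(a),1))
cv2.imwrite('pics/s1.png',cv2.resize(robot.snapshot('scene')[150:300,200:350],(600,600),interpolation=cv2.INTER_CUBIC))
"
```

```text
t 3.7 pos [ 0.5655 -0.2984  0.1165] rpy [-179.9   -0.    81. ] F [ 0.1 -0.4 -0.8] q [-0.57  0.31  1.26  0.    1.57 -0.42] w 0.0389
bed xy 0.0502 -0.1686
tool mm [-1.4  0.2  1.5]
50.4 110.6
43.1 117.2
35.0 122.6
26.2 126.9
16.9 129.9
7.3 131.6
-2.4 132.0
-12.2 130.9
-21.6 128.6
-30.7 124.9
-39.1 120.0
-46.8 114.0
-53.6 107.0
```

View pics/s1.png

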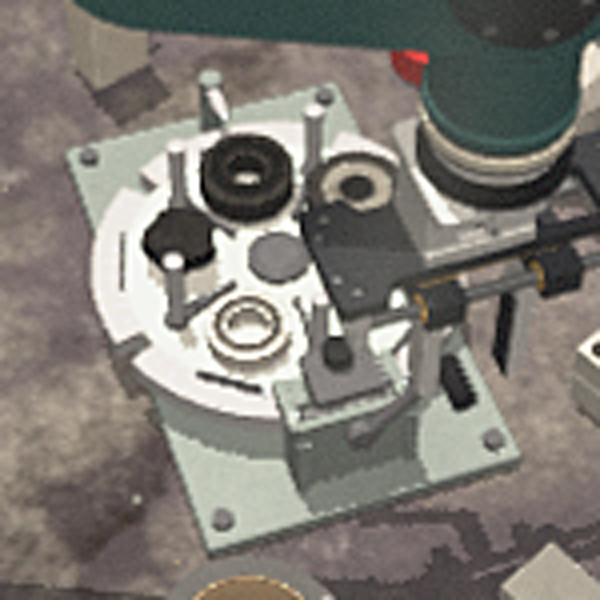

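Emit:
{"op": "carry_out", "data": {"increments": [[190, [0, 0, 0], 0], [190, [0, 0, 0], 0], [190, [-1, -11, -6], 0], [190, [0, -8, -5], 0], [190, [0, -9, -4.5], 0], [190, [0, -9, -3], 0], [190, [0, -10, -1.5], 0], [190, [0, -9.5, 0], 0]]}}

```text
time: 4.55
tool_pos: [0.5091, -0.2915, 0.1376]
ee_rot: [3.141, 0.0, 1.411]
wrist_force: [1.1, -0.5, -0.9]
width: 0.0241
finger_force: 0.0
```

Emit:
{"op": "carry_out", "data": {"increments": [[190, [0, -9.5, 1], 0], [190, [0, -9.5, 2.5], 0], [190, [0, -9, 3.5], 0], [190, [0, -8.5, 5], 0], [190, [0, -8, 6], 0], [190, [0, -4, 3.5], 0], [190, [0, 0, 0], 0]]}}

```text
time: 5.25
tool_pos: [0.4612, -0.2834, 0.1146]
ee_rot: [-3.14, -0.001, 1.411]
wrist_force: [-0.2, 0.1, 0.3]
width: 0.0237
finger_force: 0.0
```

```bash
python3 -c "
from h import *
delta(-.056,-.170,.115)"
```

```text
t 5.25 pos [ 0.4612 -0.2834  0.1146] rpy [-1.799e+02 -1.000e-01  8.090e+01] F [-0.2  0.1  0.3] q [-0.66  0.1   1.52  0.    1.52 -0.5 ] w 0.0237
bed xy -0.0551 -0.1703
tool mm [ 0.3 -0.9 -0.4]
```

Emit:
{"op": "carry_out", "data": {"increments": [[190, [0, -2, 1], 0], [190, [0, -1.5, 0], 0], [190, [0, 0, 0], 0]]}}

```text
time: 5.55
tool_pos: [0.4588, -0.2834, 0.1149]
ee_rot: [3.141, 0.0, 1.412]
wrist_force: [0.5, -0.2, 0.5]
width: 0.0241
finger_force: 0.0
```

```bash
python3 -c "
from h import *
delta(-.056,-.170,.115)
a=robot.snapshot('scene');cv2.imwrite('pics/s2r.png',a)
b=robot.snapshot('top')
cv2.imwrite('pics/s2.png',np.hstack([cv2.resize(a[150:300,200:350],(400,400),interpolation=cv2.INTER_CUBIC),cv2.resize(b[140:245,250:355],(400,400),interpolation=cv2.INTER_CUBIC)]))
"
```

```text
t 5.55 pos [ 0.4588 -0.2834  0.1149] rpy [180.    0.   80.9] F [ 0.5 -0.2  0.5] q [-0.66  0.09  1.53  0.    1.52 -0.5 ] w 0.0241
bed xy -0.0574 -0.1706
tool mm [ 0.6  1.4 -0.1]
```

View pics/s2.png

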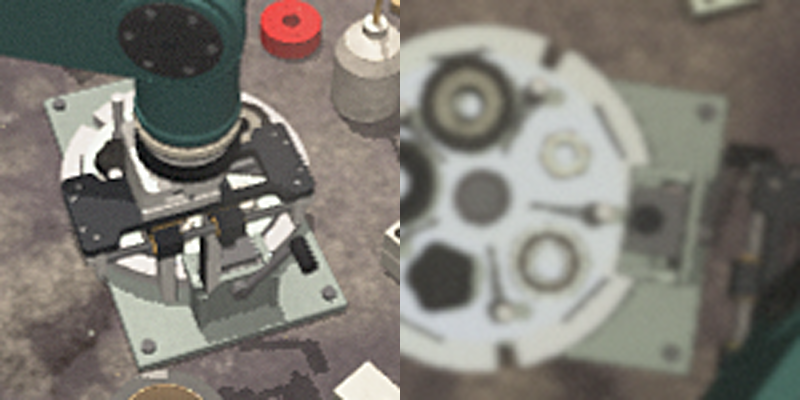

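```bash
python3 -c "
from h import *
print(robot.tcp_to_tips)
o=robot.get_obs()
f=lambda x,y,z:((w2px('scene',np.append(bed(x,y),z))-[200,150])*4).round(0)
for x in(.0502-.0195,.0502+.0195,.0502-.032,.0502+.032):
  print(x,f(x,-.1686,.1025),f(x,-.1686,.13))
print('knob',f(.0504,-.148,.111),f(.0504,-.180,.111),f(.0504,-.164,.103))
print('now',[f(x,-.1706,.101)/1.5 for x in(-.0574-.012,-.0574+.012)])
"
```

```text
0.014
0.0307 [426. 405.] [429. 377.]
0.0697 [490. 386.] [494. 358.]
0.0182 [405. 411.] [408. 383.]
0.0822 [511. 380.] [515. 352.]
knob [446. 358.] [467. 403.] [455. 388.]
now [array([172., 306.]), array([199.33333333, 298.        ])]
```

Emit:
{"op": "carry_out", "data": {"increments": [[150, [0, 0, -25], 0], [150, [0, 0, -25], 0], [150, [0, 36, 0], 0], [150, [0, 36, 0], 0], [150, [0, 36, 0], 0], [150, [0, 0, 20], 0], [150, [0, 0, 20], 0], [150, [0, 0, 18], 0]]}}

```text
time: 6.45
tool_pos: [0.5658, -0.3003, 0.1054]
ee_rot: [-3.141, -0.0, 1.412]
wrist_force: [-0.1, 0.7, 0.0]
width: 0.0387
finger_force: 0.0
```

Emit:
{"op": "carry_out", "data": {"increments": [[190, [-2, 0, 0], 0], [190, [0, 0, 0], 0], [190, [0, 0, 0], 0]]}}

```text
time: 6.75
tool_pos: [0.5657, -0.303, 0.1084]
ee_rot: [3.139, 0.001, 1.411]
wrist_force: [0.2, 0.4, 0.3]
width: 0.0243
finger_force: 0.0
```

Emit:
{"op": "carry_out", "data": {"increments": [[190, [0, -6, -2], 0], [190, [0, -6, -4], 0], [190, [0, -4, -3], 0]]}}

```text
time: 7.05
tool_pos: [0.5488, -0.3001, 0.1171]
ee_rot: [3.14, 0.001, 1.411]
wrist_force: [0.2, -0.6, -0.1]
width: 0.0242
finger_force: 0.0
```

```bash
python3 -c "
from h import *
delta(.035,-.172,.117)
o=robot.get_obs();print(o['wrist_torque'])"
```

```text
t 7.05 pos [ 0.5488 -0.3001  0.1171] rpy [179.9   0.   80.9] F [ 0.2 -0.6 -0.1] q [-0.59  0.28  1.3  -0.    1.56 -0.43] w 0.0242
bed xy 0.0341 -0.1728
tool mm [0.8 0.9 0.1]
[-0.08127755  0.02738373 -0.04106262]
```

```bash
python3 -c "
from h import *
a=robot.snapshot('scene');b=robot.snapshot('top')
cv2.imwrite('pics/s3.png',np.hstack([cv2.resize(a[205:275,265:335],(400,400),interpolation=cv2.INTER_CUBIC),cv2.resize(b[160:220,300:360],(400,400),interpolation=cv2.INTER_CUBIC)]))
o=robot.get_obs()['tool_pos']
p=(o[:2]-C);x,y=p@BX,p@BY
f=lambda x,y,z:((w2px('scene',np.append(bed(x,y),z))-[265,205])*400/70).round(0)
for s in(-.012,.012): print(f(x+s,y,o[2]-.014))
"
```

```text
[221. 278.]
[278. 261.]
```

View pics/s3.png

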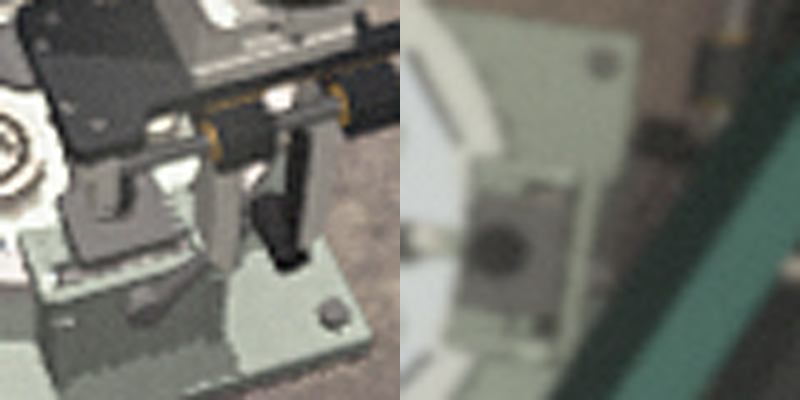

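Emit:
{"op": "carry_out", "data": {"increments": [[150, [0, 0, -15], 0], [150, [0, 0, -20], 0], [150, [2, 17, 0], 0], [150, [0, 0, 20], 0], [150, [0, 0, 20], 0], [150, [0, 0, 10], 0], [150, [0, 0, 9], 0], [150, [0, 0, 0], 0]]}}

```text
time: 7.95
tool_pos: [0.5658, -0.3003, 0.0906]
ee_rot: [-3.14, -0.001, 1.412]
wrist_force: [0.0, 0.7, 0.6]
width: 0.0384
finger_force: 0.0
```

Emit:
{"op": "carry_out", "data": {"increments": [[150, [0, -5, 0], 0], [150, [0, -5, 0], 0], [150, [0, -5, -2], 0], [150, [0, 0, 0], 0]]}}

```text
time: 8.35
tool_pos: [0.5513, -0.2985, 0.0951]
ee_rot: [3.14, 0.001, 1.411]
wrist_force: [0.8, 0.4, 0.3]
width: 0.0388
finger_force: 0.0
```

```bash
python3 -c "
from h import *
delta(.035,-.172,.117)
a=robot.snapshot('scene')
cv2.imwrite('pics/s4.png',cv2.resize(a[205:275,265:335],(600,600),interpolation=cv2.INTER_CUBIC))
"
```

```text
t 8.35 pos [ 0.5513 -0.2985  0.0951] rpy [179.9   0.   80.9] F [0.8 0.4 0.3] q [-0.59  0.29  1.33  0.    1.52 -0.43] w 0.0388
bed xy 0.0363 -0.1709
tool mm [ -1.1  -1.3 -21.9]
```

Emit:
{"op": "carry_out", "data": {"increments": [[150, [0, -5, -3], 0], [150, [0, -5, -3], 0], [150, [0, 0, 0], 0]]}}

```text
time: 8.7
tool_pos: [0.5434, -0.2972, 0.1018]
ee_rot: [3.136, 0.001, 1.412]
wrist_force: [5.5, -0.1, 3.0]
width: 0.0386
finger_force: 2.3
```

```bash
python3 -c "
from h import *
delta(.035,-.172,.117)
a=robot.snapshot('scene')
cv2.imwrite('pics/s4.png',cv2.resize(a[205:275,265:335],(600,600),interpolation=cv2.INTER_CUBIC))
"
```

```text
t 8.7 pos [ 0.5434 -0.2972  0.1018] rpy [1.797e+02 1.000e-01 8.090e+01] F [ 5.5 -0.1  3. ] q [-0.59  0.27  1.35  0.    1.52 -0.43] w 0.0386
bed xy 0.0282 -0.1709
tool mm [ -1.1   6.9 -15.2]
```

View pics/s4.png

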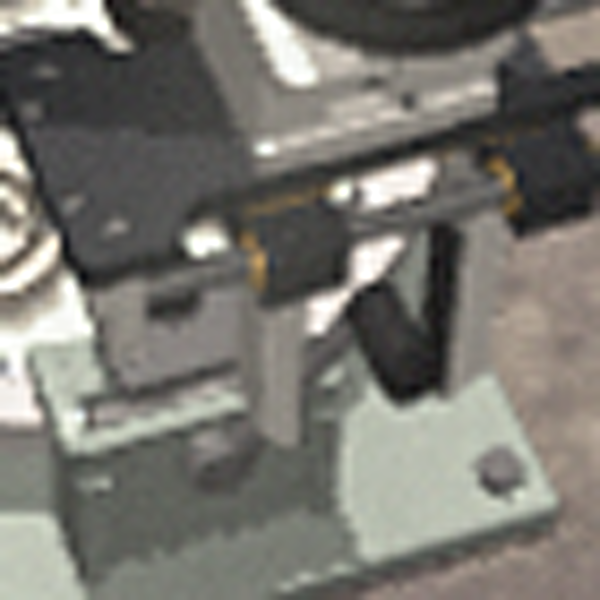

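Emit:
{"op": "carry_out", "data": {"increments": [[150, [0, -4.5, -2], 0], [150, [0, -4.5, -2], 0], [150, [0, -4.5, -2], 0], [150, [0, -5, -1.5], 0], [150, [0, -5, -1.5], 0], [150, [0, -5, -1], 0], [150, [0, -5, -0.5], 0], [150, [0, 0, 0], 0]]}}

```text
time: 9.55
tool_pos: [0.5096, -0.292, 0.1121]
ee_rot: [3.137, 0.002, 1.412]
wrist_force: [4.1, -1.3, 1.7]
width: 0.0388
finger_force: 2.1
```

Emit:
{"op": "carry_out", "data": {"increments": [[150, [0, -5, 0], 0], [150, [0, -5, 0], 0], [150, [0, -5, 0], 0], [150, [0, -5, 1], 0], [150, [0, -5, 1], 0], [150, [0, -5, 1.5], 0], [150, [0, -5, 1.5], 0], [150, [0, 0, 0], 0]]}}

```text
time: 10.35
tool_pos: [0.4718, -0.2851, 0.1038]
ee_rot: [-3.137, -0.001, 1.411]
wrist_force: [0.8, -0.9, 1.0]
width: 0.0391
finger_force: 0.5
```

```bash
python3 -c "
from h import *
delta(-.0617,-.172,.09)
"
```

```text
t 10.35 pos [ 0.4718 -0.2851  0.1038] rpy [-1.797e+02 -1.000e-01  8.090e+01] F [ 0.8 -0.9  1. ] q [-0.65  0.13  1.51 -0.    1.51 -0.49] w 0.0391
bed xy -0.0444 -0.1702
tool mm [ -1.8 -17.3  13.9]
```

Still in contact; complete the throw to the stop.

Emit:
{"op": "carry_out", "data": {"increments": [[150, [0, -5, 3], 0], [150, [0, -4, 4], 0], [150, [0, -4, 4], 0], [150, [0, -4, 3], 0], [150, [0, -2, 0], 0], [150, [0, 0, 0], 0]]}}

```text
time: 10.95
tool_pos: [0.455, -0.2824, 0.0895]
ee_rot: [-3.141, -0.001, 1.411]
wrist_force: [6.9, -1.9, -4.2]
width: 0.0387
finger_force: 2.8
```

```bash
python3 -c "
from h import *
delta(-.0617,-.172,.09)
"
```

```text
t 10.95 pos [ 0.455  -0.2824  0.0895] rpy [-1.80e+02 -1.00e-01  8.09e+01] F [ 6.9 -1.9 -4.2] q [-0.66  0.1   1.57  0.    1.47 -0.5 ] w 0.0387
bed xy -0.0614 -0.1702
tool mm [-1.7 -0.3 -0.6]
```

Emit:
{"op": "carry_out", "data": {"increments": [[150, [0, -2, 0], 0], [150, [0, 0, 0], 0], [150, [0, 8, 0], 0], [150, [0, 0, -20], 0], [150, [0, 0, -30], 0], [150, [0, 0, -30], 0], [150, [0, 0, -20], 0], [150, [0, 0, 0], 0]]}}

```text
time: 11.75
tool_pos: [0.4618, -0.2846, 0.1944]
ee_rot: [3.138, 0.003, 1.411]
wrist_force: [-0.7, 0.7, 0.3]
width: 0.0387
finger_force: 0.0
```

Emit:
{"op": "carry_out", "data": {"increments": [[150, [0, 0, 0], -7.2], [150, [0, 0, 0], -7.2], [150, [0, 0, 0], -7.2], [150, [0, 0, 0], -7.2], [150, [0, 0, 0], -7.2], [185, [0, 0, 0], 0]]}}

```text
time: 12.35
tool_pos: [0.46, -0.2831, 0.1888]
ee_rot: [-3.139, -0.004, 2.039]
wrist_force: [-0.6, -0.0, 0.6]
width: 0.034
finger_force: 0.0
```

```bash
cat >> h.py <<'E'
def deltaw(x,y,z):
    p=np.array([x,y])-C; delta(p@BX,p@BY,z)
E
python3 -c "
from h import *
deltaw(.507,-.055,.19)
a=robot.snapshot('scene')
b=robot.snapshot('top')
cv2.imwrite('pics/s5.png',np.hstack([cv2.resize(a[150:300,200:350],(400,400),interpolation=cv2.INTER_CUBIC),cv2.resize(b[140:245,250:355],(400,400),interpolation=cv2.INTER_CUBIC)]))
"
```

```text
t 12.35 pos [ 0.46   -0.2831  0.1888] rpy [-179.9   -0.2  116.9] F [-0.6 -0.   0.6] q [-0.66  0.07  1.4  -0.    1.67 -1.13] w 0.034
bed xy -0.0564 -0.1701
tool mm [182.2 145.   -0.8]
```

Emit:
{"op": "carry_out", "data": {"increments": [[185, [36.4, 29, 0], 0], [185, [36.4, 29, 0], 0], [185, [36.4, 29, 0], 0], [185, [36.4, 29, 0], 0], [185, [36.4, 29, 0], 0], [185, [0, 0, 0], 0]]}}

```text
time: 13.05
tool_pos: [0.5083, -0.0507, 0.1907]
ee_rot: [3.141, -0.003, 2.045]
wrist_force: [0.4, -0.3, 0.2]
width: 0.0263
finger_force: 0.0
```

```bash
python3 -c "
from h import *
deltaw(.507,-.055,.084)
a=robot.snapshot('scene')
b=robot.snapshot('top')
cv2.imwrite('pics/s6.png',np.hstack([cv2.resize(a[150:300,200:350],(400,400),interpolation=cv2.INTER_CUBIC),cv2.resize(b[140:245,250:355],(400,400),interpolation=cv2.INTER_CUBIC)]))
"
```

```text
t 13.05 pos [ 0.5083 -0.0507  0.1907] rpy [ 1.800e+02 -1.000e-01  1.172e+02] F [ 0.4 -0.3  0.2] q [-0.21  0.    1.47  0.    1.67 -0.69] w 0.0263
bed xy -0.0453 0.067
tool mm [ -3.5  -3.2 106.7]
```

View pics/s6.png

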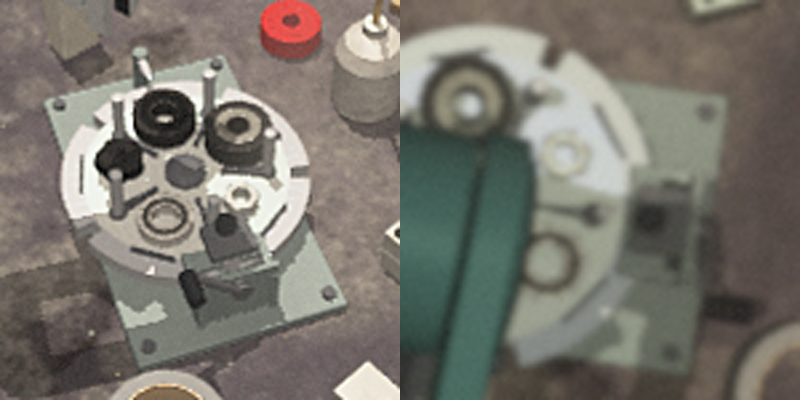

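Emit:
{"op": "carry_out", "data": {"increments": [[185, [-3.5, -3.2, 25], 0], [185, [0, 0, 25], 0], [185, [0, 0, 20], 0], [185, [0, 0, 10], 0], [185, [0, 0, 0], 0]]}}

```text
time: 13.65
tool_pos: [0.5055, -0.0615, 0.1093]
ee_rot: [-3.138, -0.002, 2.037]
wrist_force: [0.0, 0.7, -0.1]
width: 0.0258
finger_force: 0.0
```

Emit:
{"op": "carry_out", "data": {"increments": [[185, [0, 0, 9], 0], [185, [0, 0, 9], 0], [185, [0, 0, 9], 0], [185, [0, 0, 0], 0]]}}

```text
time: 14.05
tool_pos: [0.5059, -0.0601, 0.0826]
ee_rot: [-3.14, -0.002, 2.04]
wrist_force: [-0.5, -1.0, 0.2]
width: 0.0258
finger_force: 0.0
```

```bash
python3 -c "
from h import *
deltaw(.507,-.055,.084)
"
```

```text
t 14.05 pos [ 0.5059 -0.0601  0.0826] rpy [-1.799e+02 -1.000e-01  1.169e+02] F [-0.5 -1.   0.2] q [-0.23  0.05  1.64  0.    1.46 -0.7 ] w 0.0258
bed xy -0.0462 0.0573
tool mm [ 4.1  3.3 -1.4]
```

Emit:
{"op": "carry_out", "data": {"increments": [[185, [4, 2.5, 0], 0], [185, [0, 0, 0], 0], [255, [0, 0, 0], 0], [255, [0, 0, 0], 0], [255, [0, 0, 0], 0], [255, [0, 0, 0], 0]]}}

```text
time: 14.65
tool_pos: [0.5075, -0.0557, 0.0846]
ee_rot: [3.141, 0.0, 2.04]
wrist_force: [-0.0, 0.8, 0.8]
width: 0.0107
finger_force: 30.0
```

```bash
python3 -c "
from h import *
deltaw(.507,-.055,.084)
"
```

```text
t 14.65 pos [ 0.5075 -0.0557  0.0846] rpy [180.    0.  116.9] F [-0.   0.8  0.8] q [-0.22  0.05  1.64  0.    1.46 -0.69] w 0.0107
bed xy -0.0453 0.0619
tool mm [ 0.8 -0.1  0.6]
```

Emit:
{"op": "carry_out", "data": {"increments": [[195, [0, 0, 0], 0], [195, [0, 0, 0], 0], [195, [0, 0, 7], 0], [195, [0, 0, 0], 0], [255, [0, 0, 0], 0], [255, [0, 0, 0], 0], [255, [0, 0, 0], 0], [255, [0, 0, 0], 0]]}}

```text
time: 15.45
tool_pos: [0.5073, -0.0556, 0.0769]
ee_rot: [-3.142, -0.0, 2.04]
wrist_force: [-0.1, 0.0, -2.0]
width: 0.0113
finger_force: 30.0
```

```bash
python3 -c "
from h import *
for _ in range(1): deltaw(.507,-.055,.077)
p=robot.get_obs()['tool_pos'][:2]-C; print(np.hypot(*p),np.degrees(np.arctan2(p[1],p[0])))
"
```

```text
t 15.45 pos [ 0.5073 -0.0556  0.0769] rpy [-180.    -0.   116.9] F [-0.1  0.  -2. ] q [-0.22  0.05  1.64  0.    1.44 -0.69] w 0.0113
bed xy -0.0456 0.062
tool mm [ 0.6 -0.  -0.1]
0.07696870455197433 117.21871396864368
```

Emit:
{"op": "carry_out", "data": {"increments": [[255, [-0.2, -5.4, 0], -4], [255, [-0.2, -5.4, 0], -4], [255, [-0.2, -5.4, 0], -4], [255, [0, 0, 0], 0]]}}

```text
time: 15.85
tool_pos: [0.4931, -0.0649, 0.0769]
ee_rot: [-3.141, -0.0, 2.249]
wrist_force: [-0.3, -0.6, -1.8]
width: 0.0112
finger_force: 30.0
```

```bash
cat >> h.py <<'E'
def pol():
    o=robot.get_obs(); p=o['tool_pos'][:2]-C; print('r',np.hypot(*p).round(4),'ang',np.degrees(np.arctan2(p[1],p[0])).round(2),'yaw',np.degrees(o['ee_rot'][2]).round(2),'F',o['wrist_force'].round(1),o['wrist_torque'].round(2),'w',o['width'],'z',o['tool_pos'][2],'t',o['time'])
E
python3 -c "
from h import *
pol()"
```

```text
r 0.077 ang 129.87 yaw 128.85 F [-0.3 -0.6 -1.8] [-0.18  0.09  0.04] w 0.01115626182801562 z 0.07689281074671367 t 15.85
```

Emit:
{"op": "carry_out", "data": {"increments": [[255, [-0.2, -5.3, 0], -4], [255, [-0.2, -5.3, 0], -4], [255, [-0.2, -5.3, 0], -4], [255, [-0.2, -5.3, 0], -4], [255, [-0.2, -5.3, 0], -4], [255, [-0.2, -5.3, 0], -4], [255, [-0.2, -5.3, 0], -4], [255, [0, 0, 0], 0]]}}

```text
time: 16.65
tool_pos: [0.4715, -0.0943, 0.0769]
ee_rot: [-3.141, -0.0, 2.736]
wrist_force: [0.8, -0.7, -3.3]
width: 0.0114
finger_force: 30.0
```

Emit:
{"op": "carry_out", "data": {"increments": [[255, [-0.2, -5.3, 0], -4], [255, [-0.2, -5.3, 0], -4], [255, [-0.2, -5.3, 0], -4], [255, [-0.2, -5.3, 0], -4], [255, [-0.2, -5.3, 0], -4], [255, [-0.2, -5.3, 0], -4], [255, [0, 0, 0], 0], [255, [0, 0, 0], 0]]}}

```text
time: 17.45
tool_pos: [0.4658, -0.1249, 0.0769]
ee_rot: [-3.141, 0.0, -3.129]
wrist_force: [0.9, -1.1, -4.7]
width: 0.0115
finger_force: 30.0
```

```bash
python3 -c "
from h import *
pol()"
```

```text
r 0.0767 ang -179.32 yaw -179.29 F [ 0.9 -1.1 -4.7] [-0.2  -0.32  0.06] w 0.011469664758441706 z 0.07690416582211557 t 17.45
```

Emit:
{"op": "carry_out", "data": {"increments": [[255, [-0.2, -5.7, 0], -4], [255, [-0.2, -5.7, 0], -4], [255, [0, 0, 0], 0], [255, [0, 0, 0], 0]]}}

```text
time: 17.85
tool_pos: [0.4668, -0.136, 0.0769]
ee_rot: [3.141, 0.0, -2.989]
wrist_force: [2.1, 0.3, -5.0]
width: 0.0111
finger_force: 30.0
```

```bash
python3 -c "
from h import *
pol()
a=robot.snapshot('scene');cv2.imwrite('pics/s7.png',a)
b=robot.snapshot('top');cv2.imwrite('pics/t7.png',b)
pol()
# work place ring check: dark ring centroid & rim notches in top at z=.04, sampled at r .108..0.115
g=cv2.cvtColor(b,cv2.COLOR_BGR2GRAY).astype(float)
for nm,im in(('start',cv2.imread('pics/top0.png',0).astype(float)),('now',g)):
  for k in range(5):
    pr=[]
    for d in np.arange(-12,12.1,.5):
      th=np.radians(-99.1+72*k+d)
      v=[]
      for r in(.110,.113,.116):
        u=w2px('top',np.array([C[0]+r*np.cos(th),C[1]+r*np.sin(th),.045])); v.append(cv2.getRectSubPix(im.astype(np.float32),(1,1),(float(u[0]),float(u[1])))[0,0])
      pr.append(np.mean(v))
    pr=np.array(pr); w=np.clip(pr.max()*.9-pr,0,None); d=np.arange(-12,12.1,.5); print(nm,k,(w@d/w.sum()).round(2),pr.min(),pr.max())
"
```

```text
r 0.0766 ang -170.99 yaw -171.27 F [ 2.1  0.3 -5. ] [-0.08 -0.45  0.05] w 0.01105227072425169 z 0.07693653700435454 t 17.85
r 0.0766 ang -171.02 yaw -171.2 F [ 2.4 -1.2 -5.4] [-0.13 -0.56  0.02] w 0.011144800184224887 z 0.07691769982131064 t 17.95
start 0 0.91 54.277966 125.561195
start 1 -0.11 83.842964 183.27608
start 2 -0.18 138.86823 189.1797
start 3 -0.01 134.3012 190.90514
start 4 0.11 82.2503 188.59206
now 0 -3.01 53.96845 105.493286
now 1 0.47 85.47202 189.1407
now 2 0.55 143.01575 194.97192
now 3 0.76 140.04639 194.97813
now 4 -10.45 76.19123 86.884254
```

Emit:
{"op": "carry_out", "data": {"increments": [[255, [0, 0.7, 0], 0], [255, [0, 0, 0], 0], [195, [0, 0, 0], 0], [195, [0, 0, 0], 0], [195, [0, 0, -15], 0], [195, [0, 0, -30], 0], [150, [0, 0, -40], 0], [150, [0, 0, -30], 0]]}}

```text
time: 18.75
tool_pos: [0.4667, -0.1358, 0.1955]
ee_rot: [-3.14, 0.002, -2.987]
wrist_force: [0.2, -0.5, -0.4]
width: 0.0348
finger_force: 0.0
```

Emit:
{"op": "carry_out", "data": {"increments": [[150, [0, 0, 0], 8], [150, [0, 0, 0], 8], [150, [0, 0, 0], 8], [150, [0, 0, 0], 8], [150, [0, 0, 0], 8], [150, [0, 0, 0], 8], [150, [0, 0, 0], 8], [150, [0, 0, 0], 8]]}}

```text
time: 19.55
tool_pos: [0.4663, -0.1356, 0.1932]
ee_rot: [3.141, 0.001, 2.173]
wrist_force: [-0.7, -1.2, 0.5]
width: 0.0388
finger_force: 0.0
```

Emit:
{"op": "carry_out", "data": {"increments": [[150, [0, 0, 0], 8], [150, [0, 0, 0], 8], [150, [0, 0, 0], 8], [150, [0, 0, 0], 4], [150, [0, 0, 0], 0], [150, [0, 0, 0], 0]]}}

```text
time: 20.15
tool_pos: [0.4665, -0.1356, 0.1928]
ee_rot: [3.141, 0.0, 1.692]
wrist_force: [0.7, -0.5, 0.4]
width: 0.0388
finger_force: 0.0
```

```bash
cat > notch.py <<'E'
from h import *
def notch():
  b=robot.snapshot('top').astype(np.float32).mean(2); d=np.arange(-12,12.1,.5)
  for k in range(5):
    pr=[]
    for e in d:
      th=np.radians(-99.1+72*k+e); v=[]
      for r in(.110,.113,.116):
        u=w2px('top',np.array([C[0]+r*np.cos(th),C[1]+r*np.sin(th),.045])); v.append(cv2.getRectSubPix(b,(1,1),(float(u[0]),float(u[1])))[0,0])
      pr.append(np.mean(v))
    pr=np.array(pr); w=np.clip(pr.max()*.9-pr,0,None); print(k,(w@d/w.sum()).round(2),pr.min().round(),pr.max().round())
E
python3 -c "
from notch import *
notch(); delta(-.0504,-.172,.19)"
```

```text
0 -0.94 45.0 75.0
1 0.01 85.0 187.0
2 -0.12 140.0 194.0
3 -0.09 134.0 195.0
4 -10.94 71.0 88.0
t 20.2 pos [ 0.4665 -0.1356  0.1927] rpy [180.    0.   96.9] F [-1.  -0.8 -0.6] q [-0.4  -0.06  1.52 -0.    1.67 -0.52] w 0.0386
bed xy -0.0732 -0.0235
tool mm [-149.   -19.1    2.7]
```

Emit:
{"op": "carry_out", "data": {"increments": [[150, [0, 0, 0], 8], [150, [0, 0, 0], 8], [150, [-37, 5.7, 0], 0], [150, [-37, 5.7, 0], 0], [150, [-37, 5.7, 0], 0], [150, [-37, 5.7, 0], 0], [150, [0, 0, 0], 0], [150, [0, 0, 0], 0]]}}

```text
time: 21.0
tool_pos: [0.4653, -0.2855, 0.1919]
ee_rot: [-3.141, -0.001, 1.411]
wrist_force: [-0.1, 0.1, 0.6]
width: 0.0388
finger_force: 0.0
```

```bash
python3 -c "
from h import *
delta(-.0504,-.172,.09)"
```

```text
t 21.0 pos [ 0.4653 -0.2855  0.1919] rpy [-1.80e+02 -1.00e-01  8.08e+01] F [-0.1  0.1  0.6] q [-0.65  0.08  1.39  0.    1.68 -0.49] w 0.0388
bed xy -0.0507 -0.1717
tool mm [ -0.4   0.4 101.9]
```

Emit:
{"op": "carry_out", "data": {"increments": [[150, [0, 0, 30], 0], [150, [0, 0, 30], 0], [150, [0, 0, 20], 0], [150, [0, 0, 10], 0], [150, [0, 0, 10], 0], [150, [0, 5, 0], 0], [150, [0, 5, -1], 0], [150, [0, 0, 0], 0]]}}

```text
time: 21.8
tool_pos: [0.4765, -0.2872, 0.0945]
ee_rot: [3.14, 0.001, 1.412]
wrist_force: [-0.9, 0.2, -0.0]
width: 0.0389
finger_force: 0.3
```

Emit:
{"op": "carry_out", "data": {"increments": [[150, [0, 4, -3], 0], [150, [0, 4, -3.5], 0], [150, [0, 4, -3], 0], [150, [0, 4.5, -2.5], 0], [150, [0, 4.5, -2], 0], [150, [0, 4.5, -2], 0], [150, [0, 4.5, -1.5], 0], [150, [0, 0, 0], 0]]}}

```text
time: 22.6
tool_pos: [0.5065, -0.2923, 0.1119]
ee_rot: [3.138, 0.001, 1.412]
wrist_force: [-0.2, -0.7, 0.3]
width: 0.0386
finger_force: 0.0
```

```bash
python3 -c "
from h import *
delta(.0117,-.172,.112)"
```

```text
t 22.6 pos [ 0.5065 -0.2923  0.1119] rpy [1.798e+02 1.000e-01 8.090e+01] F [-0.2 -0.7  0.3] q [-0.62  0.19  1.42  0.    1.53 -0.46] w 0.0386
bed xy -0.0089 -0.1719
tool mm [-0.1 20.6 -0.1]
```

Emit:
{"op": "carry_out", "data": {"increments": [[150, [0, 5, -1], 0], [150, [0, 5, 0], 0], [150, [0, 5, 0], 0], [150, [0, 5, 0], 0], [150, [0, 5, 0.5], 0], [150, [0, 5, 1], 0], [150, [0, 5, 1], 0], [150, [0, 0, 0], 0]]}}

```text
time: 23.4
tool_pos: [0.5405, -0.2971, 0.1085]
ee_rot: [3.141, -0.001, 1.412]
wrist_force: [-0.3, -0.7, -0.9]
width: 0.0387
finger_force: 0.0
```

Emit:
{"op": "carry_out", "data": {"increments": [[150, [0, 5, 1.5], 0], [150, [0, 5, 2], 0], [150, [0, 5, 3], 0], [150, [0, 5, 3], 0], [150, [0, 5, 3.5], 0], [150, [0, 5, 3.5], 0], [150, [0, 5, 4], 0], [150, [0, 0, 0], 0]]}}

```text
time: 24.2
tool_pos: [0.5743, -0.3025, 0.0875]
ee_rot: [-3.14, -0.001, 1.412]
wrist_force: [1.3, 0.1, -0.4]
width: 0.0387
finger_force: 0.0
```

```bash
python3 -c "
from h import *
delta(.0617,-.172,.092)"
```

```text
t 24.2 pos [ 0.5743 -0.3025  0.0875] rpy [-179.9   -0.    80.9] F [ 1.3  0.1 -0.4] q [-0.57  0.35  1.28  0.    1.52 -0.41] w 0.0387
bed xy 0.0596 -0.1712
tool mm [-0.8  2.1 -4.5]
```

Push to feel the stop, then lift away clear and look.

Emit:
{"op": "carry_out", "data": {"increments": [[150, [0, 3, 0], 0], [150, [0, 2, 0], 0], [150, [0, 0, 0], 0]]}}

```text
time: 24.5
tool_pos: [0.5757, -0.3028, 0.0877]
ee_rot: [-3.133, -0.001, 1.411]
wrist_force: [-7.5, 1.9, 0.0]
width: 0.0388
finger_force: 3.9
```

Emit:
{"op": "carry_out", "data": {"increments": [[150, [0, -8, 0], 0], [150, [0, 0, -20], 0], [150, [0, 0, -30], 0], [150, [0, 0, -40], 0], [150, [-30, 0, -20], 0], [150, [-40, -15, 0], 0], [150, [-40, -15, 0], 0], [150, [0, 0, 0], 0]]}}

```text
time: 25.3
tool_pos: [0.5215, -0.411, 0.1992]
ee_rot: [3.141, 0.003, 1.405]
wrist_force: [0.5, -0.7, 0.0]
width: 0.0389
finger_force: 0.0
```

```bash
python3 -c "
from notch import *
notch(); delta(.0617,-.172,.092)
a=robot.snapshot('scene');b=robot.snapshot('top')
cv2.imwrite('pics/s8.png',np.hstack([cv2.resize(a[150:300,190:340],(400,400),interpolation=cv2.INTER_CUBIC),cv2.resize(b[130:250,235:355],(400,400),interpolation=cv2.INTER_CUBIC)]))
"
```

```text
0 0.92 59.0 128.0
1 0.01 88.0 190.0
2 -0.13 141.0 196.0
3 -0.08 135.0 197.0
4 0.27 84.0 195.0
t 25.35 pos [ 0.5229 -0.4085  0.199 ] rpy [179.9   0.   80.6] F [-0.4  0.  -0.1] q [-0.75  0.34  1.06  0.    1.74 -0.59] w 0.0392
bed xy 0.0256 -0.284
tool mm [112.3  35.4 107. ]
```

View pics/s8.png

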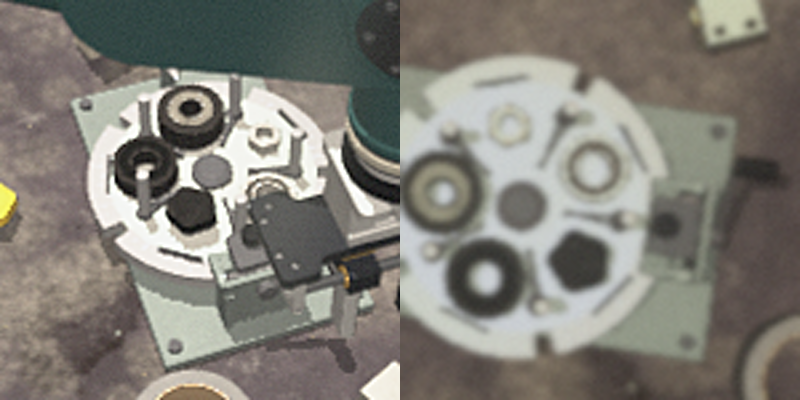

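Emit:
{"op": "carry_out", "data": {"increments": [[150, [-40, -20, -10], 0], [150, [-40, -20, 0], 0], [150, [-40, -20, 0], 0], [150, [0, 0, 0], 0], [150, [0, 0, 0], 0], [150, [0, 0, 0], 0]]}}

```text
time: 26.05
tool_pos: [0.4474, -0.5135, 0.2088]
ee_rot: [3.141, -0.001, 1.414]
wrist_force: [0.5, 0.2, 0.9]
width: 0.0383
finger_force: 0.0
```

```bash
python3 -c "
from notch import *
notch()
s0=cv2.imread('pics/scene0.png',0);a=cv2.cvtColor(robot.snapshot('scene'),cv2.COLOR_BGR2GRAY)
x,y=284,238
t=s0[y-8:y+9,x-8:x+9]
for nm,im in(('s0',s0),('now',a)):
  r=cv2.matchTemplate(im[y-20:y+21,x-20:x+21],t,cv2.TM_CCOEFF_NORMED); print(nm,cv2.minMaxLoc(r)[1::2])
S=cv2.imread('pics/scene0.png').astype(int)
d=np.abs(cv2.absdiff(s0,a)).astype(int)
for nm,z in(('carton',(.535,.122,.06)),('oiler',(.747,-.092,.06)),('clamp',(.699,-.287,.03)),('bored',(.568,-.404,.03)),('tape',(.402,-.349,.03)),('knob',(.5664,-.2939,.111))):
  u=w2px('scene',np.array(z)).astype(int); print(nm,u,d[u[1]-12:u[1]+13,u[0]-12:u[0]+13].mean().round(1))
"
```

```text
0 0.98 56.0 124.0
1 0.02 85.0 184.0
2 -0.14 137.0 189.0
3 -0.1 132.0 191.0
4 0.26 81.0 189.0
s0 (0.9999986886978149, (12, 12))
now (0.15109828114509583, (10, 0))
carton [225 151] 33.9
oiler [330 174] 50.8
clamp [356 240] 94.3
bored [338 301] 87.3
tape [260 313] 17.5
knob [314 245] 66.5
```

Emit:
{"op": "carry_out", "data": {"increments": [[150, [20, -40, 0], 0], [150, [20, -40, 0], 0], [150, [20, -40, 0], 0], [150, [20, -40, 0], 0], [150, [45, -8, 0], 0], [150, [45, -8, 0], 0], [150, [45, -8, 0], 0], [150, [45, -8, 0], 0]]}}

```text
time: 26.95
tool_pos: [0.2975, -0.2254, 0.2089]
ee_rot: [3.14, 0.0, 1.413]
wrist_force: [0.3, 0.4, 0.0]
width: 0.0385
finger_force: 0.0
```

Emit:
{"op": "carry_out", "data": {"increments": [[150, [45, -6, 0], 0], [150, [45, -6, 0], 0], [150, [45, -6, 0], 0], [150, [45, -6, 0], 0], [150, [45, -6, 0], 0], [150, [45, -6, 0], 0], [150, [45, -6, 0], 0], [150, [45, -6, 0], 0]]}}

```text
time: 27.75
tool_pos: [0.3063, 0.1379, 0.2093]
ee_rot: [3.139, -0.001, 1.414]
wrist_force: [0.1, 0.0, 0.1]
width: 0.0386
finger_force: 0.0
```

Emit:
{"op": "carry_out", "data": {"increments": [[150, [45, -6, 0], 0], [150, [45, -6, 0], 0], [150, [45, -6, 0], 0], [150, [0, 0, 0], 0], [150, [0, 0, 0], 0], [150, [0, 0, 0], 0]]}}

```text
time: 28.35
tool_pos: [0.3105, 0.2708, 0.2089]
ee_rot: [3.141, 0.0, 1.412]
wrist_force: [-0.8, 0.1, 0.3]
width: 0.0386
finger_force: 0.0
```

```bash
python3 -c "
from notch import *
delta(0,0,.1)
s0=cv2.imread('pics/scene0.png',0);A=robot.snapshot('scene');cv2.imwrite('pics/s9.png',A);a=cv2.cvtColor(A,cv2.COLOR_BGR2GRAY)
def m(nm,x,y,h=8):
  t=s0[y-h:y+h+1,x-h:x+h+1]
  r=cv2.matchTemplate(a[y-h-10:y+h+11,x-h-10:x+h+11],t,cv2.TM_CCOEFF_NORMED); q=cv2.minMaxLoc(r); print(nm,round(q[1],3),q[3][0]-10,q[3][1]-10)
m('plunger',284,238);m('knob',314,245)
for nm,z in(('carton',(.535,.122,.06)),('oiler',(.747,-.092,.06)),('clamp',(.699,-.287,.03)),('bored',(.568,-.404,.03)),('tape',(.402,-.349,.03))):
  u=w2px('scene',np.array(z)).astype(int); m(nm,u[0],u[1],18)
"
```

```text
t 28.35 pos [0.3105 0.2708 0.2089] rpy [180.    0.   80.9] F [-0.8  0.1  0.3] q [ 0.58 -0.23  1.64 -0.    1.73  0.74] w 0.0386
bed xy -0.2915 0.3531
tool mm [-353.   291.5  109.1]
plunger 0.643 0 -2
knob 0.933 0 0
carton 0.997 0 0
oiler 0.997 0 0
clamp 0.998 0 0
bored 0.999 0 0
tape 0.997 0 0
```

```bash
python3 -c "
from h import *
u0=w2px('scene',np.append(bed(0,-.108),.095));u1=w2px('scene',np.append(bed(0,-.108),.1075));print(u0,u1)
for f in('scene0','s7','s9'):
  g=cv2.imread(f'pics/{f}.png',0); print(f);print(g[226:248,278:292:1])
"
```

```text
[284.20064851 235.86853086] [284.32096327 232.7013627 ]
scene0
[[ 85 131 137 111 161 206  85 110 181 229 236 236 236 237]
 [ 82 100 104  93 191 243 152  91 129 202 235 234 230 228]
 [ 92 105 112  93 187 254 234 105  87 124 179 183 138 121]
 [ 98 110 112  92 180 252 234 152  98 105 113 120 117 121]
 [ 99 112 112  94 185 249 246 238 164 121 121 122 117 121]
 [107 113 111  94 185 248 242 244 239 186 148 144 146 135]
 [101 110 113  96 190 254 246 240 247 235 195 199 200 202]
 [102 116 111 101 175 252 229 212 243 246 250 248 241 242]
 [102 115 115  92  51  35  34  51 130 219 245 230 176 188]
 [105 114 106  73  60  57  58  58  46  61 104 112 108 125]
 [103 110  72  54  61  62  64  67  62  55  87 128 119 109]
 [109 112  79  55  61  69  68  67  67  64  91 124 123 119]
 [123 121  82  54  63  74  70  70  62  59  76 116 127 123]
 [124 121  93  40  63  72  69  71  63  58  76 114 122 122]
 [122 126 110  45  50  47  57  54  54  53  91 127 122 122]
 [123 126 114  74  51  49  55  56  57  70  97 127 118 118]
 [118 118 125 112  84  64  66  67  77  90 110 128 120 119]
 [119 117 118 125 115  98  99  98 
[... 2165 characters left out ...]
4  79  53  60  63  66  66  63  60  92 133 127 116]
 [111 113  80  52  69  66  69  66  66  63  94 127 129 119]
 [122 122  87  52  65  70  69  65  67  61  76 115 129 119]
 [123 125  92  38  58  63  73  66  61  51  75 121 124 120]
 [123 127 110  41  47  47  56  53  56  56  97 127 126 116]
 [120 125 115  80  53  52  52  54  58  67  99 125 123 123]
 [118 121 122 116  82  65  62  69  81  94 106 126 123 123]
 [123 118 124 123 121  97  95 100 102 104 126 122 124 124]
 [121 121 120 122 125 125 130 124 129 127 126 125 123 124]
 [128 123 122 119 122 122 125 124 123 124 124 121 126 124]
 [120 125 123 123 125 122 127 121 122 126 125 127 122 126]
 [106 129 127 124 122 123 123 122 125 127 125 120 117  98]]
```

The button sits exactly where it did at the start (rows 234–242; it was at 230–238 while lifted), so the plunger is fully home.

```bash
python3 -c "
from bench import robot
print(robot.close_job())"
```

```text
the job is handed in; nothing more can be done
None
```

The head is turned one station (72°) so the toothed ring faces the pointer, the lever is thrown back with the plunger fully home, all five parts look to be still in their nests, the bystanders have not moved, and the job is handed in at about 28 s; the first throws of the lever passed over the knob without moving it, and a lower pass worked.

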